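# Stand the orange-capped sample tube in the inspection holder

## Task

Take the sample tube with the orange cap out of the wooden rack and stand it upright in the yellow single-tube holder, right down on the bottom of its hole, and let go. Leave the tubes with the blue and the green cap in the rack.

Things in the scene. Friction and masses are not known exactly. Their poses are not given: they have to be found in the camera images.
- orange_cap (a point): Centre of the orange screw cap (34 mm across, 24 tall) of the tube to move, 113 mm above the counter. Rigid white tube, upright, z up along it; 115 mm long, 30 across below the cap, lowest 18 mm tapering to a flat tip 16 across, 103 mm below this point. 60 g. It stands in one of the three holes of the fixed wooden rack.
- blue_cap (a point): Centre of the blue cap of an equal tube in another hole of the rack; it stays there. The rack is a pale wooden block 66 x 216 x 70 mm with three holes in one row, 75 mm apart, each 35 mm across and 60 deep; the cap centres stand 43 mm above its top. The three tubes stand in any order.
- green_cap (a point): Centre of the green cap of an equal tube in the remaining hole of the rack; it stays there. The three caps lie on the straight line of the row.
- holder_mouth (a point): Centre of the open mouth of the single-tube holder, 70 mm above the counter: a fixed yellow round sleeve 52 mm across on a black foot disc 92 mm across, with one vertical hole 35 mm across and 60 mm deep, empty at the start. z is up. A tube that is fully in has its cap centre 43 mm above this point.
There are look-alikes about, which are no part of the job. What is shaped like the part that bears orange_cap but red is not meant. Leave any pink look-alike of the part that bears holder_mouth alone.

How it is judged:
By the outcome, as a careful person would: the job done as asked, in the order asked, and still so for the second after the job is handed in, with the robot touching nothing.
It also fails if it takes over 38 s, if anything falls off the work surface, if the arm or the gripper's body presses on something with over 40 N, if the wrist force passes 120 N, or if a joint passes its speed limit or range.

## Robot

A 6-joint arm with a two-finger parallel gripper is mounted at the origin on a cart in front of the work surface, level with it; the furniture and walls round the work are solid. World frame = base frame: x ahead of the robot, y to its left, z up, the work surface at z = 0. Lengths are in m, angles in rad, forces in N, time in s.
With the tool pointing down it reaches from about 0.25 to 0.775 m from the base axis. Payload 4 kg.
Tool frame: the origin (TCP) lies midway between the tips of the shut fingers; the grasp point (between the pads) lies 19 mm behind it; z points along the fingers, y is the line along which they close (so a half turn about z gives the same grasp; the last joint's range is limited). The gripper opens to 94 mm and grips with 3 to 60 N. Pads are 16 mm wide; open, the fingers measure 119 mm over their backs; the gripper's body (75 mm by 177 mm) begins 78 mm behind the grasp point.
Start: joints at [-0.103, 0.087, 1.371, -0, 1.684, -0.103], TCP at [0.55, -0, 0.206] pointing down, gripper open.
Joint ranges: [-3.1, 3.1], [-0.76, 2.03], [0.27, 2.55], [-1.08, 4.22], [0.17, 2.65], [-2.57, 2.57]. Speed limits (rad/s): [2.79, 2.79, 3.14, 3.14, 3.14, 3.14].

## Interface

Orientations are given as [roll, pitch, yaw] about the fixed x, y, z axes, in that order (R = Rz(yaw) Ry(pitch) Rx(roll)).
In Python, from bench import sensors, eyes, job gives the robot as it stands.
- The arm moves only by the tool arm_command, never from a script. Its argument "series" is a list of rows, each a list of 7 numbers: the opening, from 0 (shut) to 1 (fully open), then the shift along the tool's x, y, z in cm, then the turn, a rotation vector about the tool's x, y, z in rad. In form: [[fingers, dx, dy, dz, wx, wy, wz], ...]. A call has 1 to 20 rows; each row shifts and turns the commanded pose from where the row before left it, along the tool's axes as they then stand; what a row does not reach is not made up. A row lasts 1/10 s, in which the tool goes at most 50 mm and 8.59 degrees, less where a joint would pass 70% of its speed; a pose out of reach is approached as far as the arm can. A call with a gripper value outside its range is refused whole. The fingers move at their own pace and stop on an object; the grip force is fixed at half the most. Time passes only in rows, so rows that do not move let the fingers close. It gives the time, the measured TCP pose, the force and the opening at its end, in the units of the state.
- sensors.get_obs(): the state, without advancing time (a new reading comes with each control period).
- eyes.snapshot(name): name is "scene" or "side" or "wrist"; returns the picture (480x640x3 uint8, blue, green, red); there is no depth.
- eyes.get_calibration(name): a dict with "mtx" (3x3 intrinsics, pixels), "k1" (the pictures are not rectified: a ray, as slopes to the right and down, at radius r is drawn at 1 + k1 r^2 times it, then the intrinsics apply), "R" (3x3) and "t" (3): a world point X has camera coordinates R X + t. Camera axes: x right, y down, z forward; pixel columns grow to the right and rows downward; lengths in m; the calibration is good to about 2 mm. A picture is of the moment at which its call begins: read the wrist's pose just before it. get_calibration takes no time and is no camera call; for the wrist camera it gives the pose at the moment of the call.
- job.close_job(): hands the job in, once; it reports no verdict.
The state is a dict: "time": time; "joint_positions": joint angles; "qvel": joint speeds; "joint_torque": joint torques, N m; "tool_pos": TCP position; "ee_rot": TCP orientation; "wrist_force": force on the tool from outside, world axes, zero at the start; "wrist_torque": the same for the moment, N m; "width": finger opening in m.
Only numpy, scipy, OpenCV 4.12 (cv2) and the standard library are available. Lean on these libraries where they do the work, as an engineer would, in place of code of your own. Each camera call takes 0.05 s, during which the arm holds its last target. There are 200 camera calls.

## Working session

There is one attempt and no reset: what is moved stays moved. The work goes in short steps, Python scripts to look and compute and a tool call to move; the robot and the scene stay as the last step left them, time stands still between calls to the robot, and variables do not carry over. Pictures are saved under pics/ and viewed, on a budget of 10 in all, crops included, one or two more only if the job needs it, and the job is handed in when it is done.

Besides the shell and the picture viewer there is one more tool, called after "Call:" as name(argument=value, ...), one argument or row to a line, values as JSON. arm_command: Moves the arm, as the interface text tells. Its arguments: {"type":"object","properties":{"series":{"type":"array","items":{"type":"array","items":{"type":"number"}}}},"required":["series"]}

```bash
mkdir -p pics
cat > h.py <<'E'
import numpy as np, cv2
from bench import sensors, eyes, job
def ray(c,uv):
    m=np.array(c['mtx']);R=np.array(c['R']);t=np.array(c['t']);k=float(c['k1'])
    d=np.linalg.inv(m)@[uv[0],uv[1],1]; d=d[:2]; u=d.copy()
    for _ in range(30): u=d/(1+k*(u@u))
    v=R.T@np.r_[u,1]; return -R.T@t, v/np.linalg.norm(v)
def tri(obs):
    A=np.zeros((3,3));b=np.zeros(3);rs=[ray(c,uv) for c,uv in obs]
    for o,d in rs:
        P=np.eye(3)-np.outer(d,d);A+=P;b+=P@o
    X=np.linalg.solve(A,b)
    return X,[np.linalg.norm((np.eye(3)-np.outer(d,d))@(X-o)) for o,d in rs]
def atz(c,uv,z):
    o,d=ray(c,uv); return o+d*(z-o[2])/d[2]
E
python3 - <<'E'
from h import *
for n in ('scene','side'):
    c=eyes.get_calibration(n); im=eyes.snapshot(n); cv2.imwrite(f'pics/{n}0.png',im)
    print(n,c['k1'],-np.array(c['R']).T@np.array(c['t']))
o=sensors.get_obs();print(o['time'],o['tool_pos'],o['ee_rot'],o['width'])
E
```

```text
scene 0.06984484335699456 [-0.19776558 -0.55313872  1.05437643]
side -0.07689836820336227 [0.31392992 0.80815696 0.60015984]
0.1 [5.49499788e-01 6.17506293e-05 2.04419764e-01] [-3.13959300e+00 -2.24108229e-04  1.57080502e+00] 0.09424103811784527
```

View pics/scene0.png

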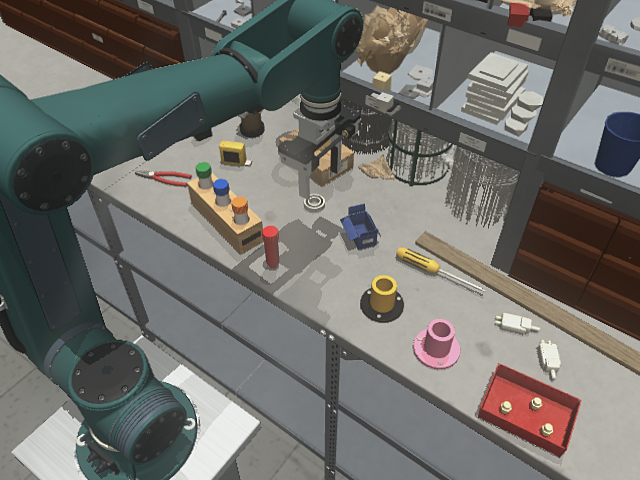

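View pics/side0.png

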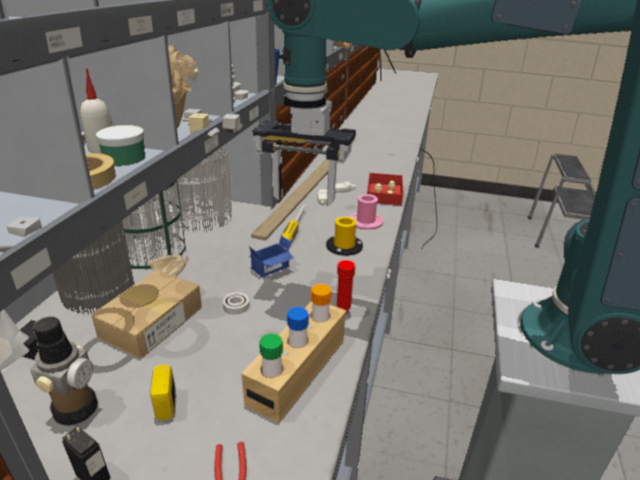

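Scene view: caps are green (204,169), blue (221,186) and orange (240,205) in the rack. The red look-alike (271,247) stands free beside the rack. The yellow holder is at (384,282) and the pink look-alike at (440,328). In the side view, orange is at (321,296) and the yellow mouth at (345,222). Orange in the rack and yellow on a black foot fit the description. Next I measure and confirm in one enlarged crop.

```bash
cat > m.py <<'E'
from h import *
S=cv2.imread('pics/scene0.png');D=cv2.imread('pics/side0.png')
def blob(im,seed,hr,r=28):
    h=cv2.cvtColor(im,cv2.COLOR_BGR2HSV);m=cv2.inRange(h,(hr[0],130,60),(hr[1],255,255))
    k=np.zeros_like(m);cv2.circle(k,seed,r,255,-1);m&=k
    n,l,s,c=cv2.connectedComponentsWithStats(m);i=1+np.argmax(s[1:,4]);return c[i],s[i]
cs=eyes.get_calibration('scene');cd=eyes.get_calibration('side')
for n,a,b,hr in [('orange',(240,205),(321,296),(8,18)),('blue',(221,186),(298,320),(105,125)),('green',(204,169),(271,347),(50,85)),('red',(271,234),(346,268),(0,5))]:
    (p,s1),(q,s2)=blob(S,a,hr),blob(D,b,hr);X,e=tri([(cs,p),(cd,q)]);print(n,p.round(1),s1,q.round(1),s2,X.round(4),np.round(e,4))
for n,p,q in [('yellow',(384,282),(345,222)),('pink',(440,327),(368,199))]:
    X,e=tri([(cs,p),(cd,q)]);print(n,X.round(4),np.round(e,4))
E
python3 m.py; python3 -c "
import cv2,numpy as np
S=cv2.imread('pics/scene0.png');D=cv2.imread('pics/side0.png')
a=cv2.resize(S[150:350,180:480],(800,533),interpolation=2)
b=[cv2.resize(S[262:322,350:420],(400,300),interpolation=2),cv2.resize(D[200:260,310:380],(400,300),interpolation=2)]
c=[cv2.resize(S[180:270,200:305],(400,300),interpolation=2),cv2.resize(D[250:340,280:385],(400,300),interpolation=2)]
cv2.imwrite('pics/crop.png',np.vstack([np.hstack(b),np.hstack(c)]))"
```

```text
orange [239.2 204.9] [231 197  17  17 232] [320.4 298. ] [311 285  20  21 222] [0.4708 0.1647 0.1081] [0.0023 0.0023]
blue [220.2 183.9] [213 179  15  10 113] [297.2 318. ] [287 307  21  23 409] [0.4897 0.2377 0.1173] [0.0024 0.0024]
green [201.8 165.4] [196 163  14   7  37] [270.7 346. ] [260 334  22  25 465] [0.5078 0.3124 0.1202] [0.0036 0.0036]
red [269.2 231.7] [262 226  16  17 159] [345.2 277. ] [337 260  18  37 511] [0.4513 0.0673 0.0951] [0.0066 0.0066]
yellow [ 0.5042 -0.1952  0.069 ] [0.0032 0.0032]
pink [ 0.4741 -0.3401  0.0696] [0.0036 0.0036]
```

View pics/crop.png

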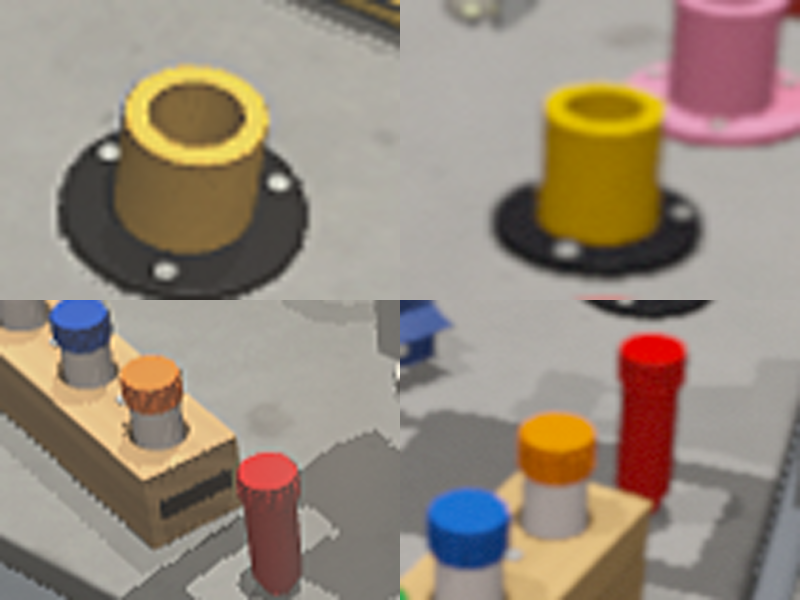

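The crop shows the orange-capped white tube in the end hole of the rack, with the all-red tube free on the counter. The yellow sleeve on its black foot is empty, and the pink one is behind it. I'll refine both centres from this crop and check the wrist camera offset.

Run:
```python
from h import *
cs=eyes.get_calibration('scene');cd=eyes.get_calibration('side')
for n,p,q in [('yellow',(384.4,284.7),(345.9,221.4)),('orange',(239.9,205.8),(321.2,295)),('blue',(221.2,187),(298,319.5))]:
    X,e=tri([(cs,p),(cd,q)]);print(n,X.round(4),np.round(e,4))
c=eyes.get_calibration('wrist');R=np.array(c['R']);print(-R.T@np.array(c['t']),R.round(2),np.array(c['mtx']).round())
```

```text
yellow [ 0.5015 -0.1991  0.0678] [0.0015 0.0015]
orange [0.4695 0.1601 0.1105] [0.001 0.001]
blue [0.4888 0.2341 0.111 ] [0.0017 0.0017]
[0.55019803 0.07215652 0.38338678] [[ 1.   -0.   -0.  ]
 [-0.   -0.97  0.25]
 [-0.   -0.25 -0.97]] [[368.   0. 324.]
 [  0. 368. 241.]
 [  0.   0.   1.]]
```

Call:
arm_command(
  series=[
    [1,3.2,-1.6,0,0,0,0],
    [1,3.2,-1.6,0,0,0,0],
    [1,3.2,-1.6,0,0,0,0],
    [1,3.2,-1.6,0,0,0,0],
    [1,3.2,-1.6,0,0,0,0],
    [1,0,0,0,0,0,0.125],
    [1,0,0,0,0,0,0.125],
    [1,0,0,0,0,0,0],
    [1,0,0,0,0,0,0],
  ],
)

```text
time: 1.0
tool_pos: [0.4698, 0.1599, 0.2051]
ee_rot: [-3.141, 0.0, 1.323]
wrist_force: [-0.6, 0.4, 0.1]
width: 0.0939
```

Run:
```python
from h import *
import json
o=sensors.get_obs();c=eyes.get_calibration('wrist');im=eyes.snapshot('wrist');cv2.imwrite('pics/w1.png',im)
json.dump({k:np.array(v).tolist() for k,v in c.items()},open('w1.json','w'))
print(o['time'],o['tool_pos'],o['ee_rot'],o['wrist_force'])
```

```text
1.0 [0.46979861 0.15991012 0.20507567] [-3.14090460e+00  3.67180140e-04  1.32329697e+00] [-0.55157049  0.44377565  0.09520398]
```

View pics/w1.png

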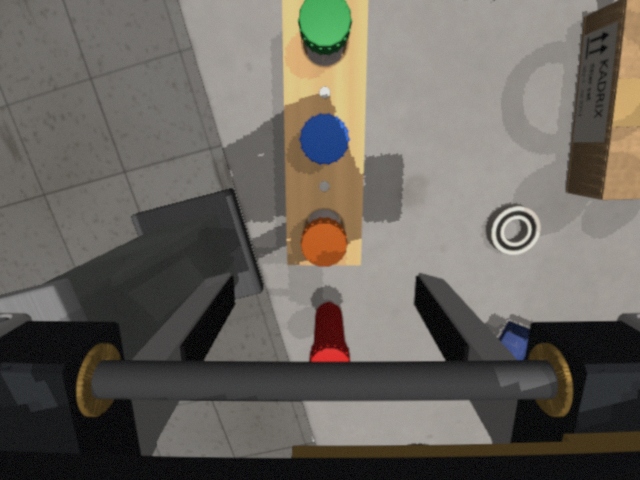

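Wrist view: orange cap top at (323,243), blue (324,138), green (325,22). The row is vertical in the image, and the open fingers straddle x≈325.

Run:
```python
from h import *
import json
c={k:np.array(v) for k,v in json.load(open('w1.json')).items()}
for n,uv in [('orange',(323,243)),('blue',(324.5,138)),('green',(325,22))]: print(n,atz(c,uv,.125).round(4))
im=cv2.imread('pics/w1.png');h=cv2.cvtColor(im,cv2.COLOR_BGR2HSV);m=cv2.inRange(h,(5,190,120),(14,255,255))[200:280,290:360]
n,l,s,k=cv2.connectedComponentsWithStats(m);i=1+np.argmax(s[1:,4]);p=k[i]+[290,200];print(p,s[i],atz(c,p,.125).round(4))
S,D=eyes.get_calibration('scene'),eyes.get_calibration('side')
print(tri([(S,(239.9,205.8)),(D,(321.2,295))]))
```

```text
orange [0.4704 0.1637 0.125 ]
blue [0.4896 0.235  0.125 ]
green [0.5075 0.3046 0.125 ]
[323.47862694 243.1126943 ] [  11   21   46   44 1544] [0.4707 0.1636 0.125 ]
(array([0.46953805, 0.16009683, 0.11049515]), [np.float64(0.0009625540748397851), np.float64(0.0009625540748398674)])
```

Call:
arm_command(
  series=[
    [1,0.2,0,2.8,0,0,0],
    [1,0,0,2.8,0,0,0],
    [1,0,0,2.8,0,0,0],
    [1,0,0,1.7,0,0,0],
    [1,0,0,1.0,0,0,0],
    [1,0,0,0,0,0,0],
    [0,0,0,0,0,0,0],
    [0,0,0,0,0,0,0],
    [0,0,0,0,0,0,0],
    [0,0,0,0,0,0,0],
    [0,0,0,0,0,0,0],
    [0,0,0,0,0,0,0],
    [0,0,0,0,0,0,0],
    [0,0,0,0,0,0,0],
  ],
)

```text
time: 2.45
tool_pos: [0.4705, 0.1619, 0.0945]
ee_rot: [-3.142, 0.0, 1.321]
wrist_force: [-0.9, -0.3, 0.9]
width: 0.0336
```

The opening of 33.6 mm matches the 34 mm cap. Now lift.

Call:
arm_command(
  series=[
    [0,0,0,-1,0,0,0],
    [0,0,0,-2,0,0,0],
    [0,0,0,-2.5,0,0,0],
    [0,0,0,-2.5,0,0,0],
    [0,0,0,-2.5,0,0,0],
    [0,0,0,-2.5,0,0,0],
    [0,0,0,-1,0,0,0],
    [0,0,0,0,0,0,0],
    [0,0,0,0,0,0,0],
  ],
)

```text
time: 3.35
tool_pos: [0.4701, 0.1618, 0.2335]
ee_rot: [-3.14, 0.001, 1.321]
wrist_force: [0.6, -0.4, -1.3]
width: 0.0335
```

Run:
```python
from h import *
o=sensors.get_obs();print(o['tool_pos'],o['width'],o['wrist_force'],o['ee_rot'])
a=eyes.snapshot('side');b=eyes.snapshot('wrist')
cv2.imwrite('pics/l1.png',np.hstack([cv2.resize(a[150:450,200:440],(400,500)),cv2.resize(b[200:480,210:434],(400,500))]))
```

```text
[0.47012746 0.16184933 0.23354152] 0.033520591458559276 [ 0.6381546  -0.38453003 -1.30322647] [-3.14038262e+00  6.46908520e-04  1.32079423e+00]
```

View pics/l1.png

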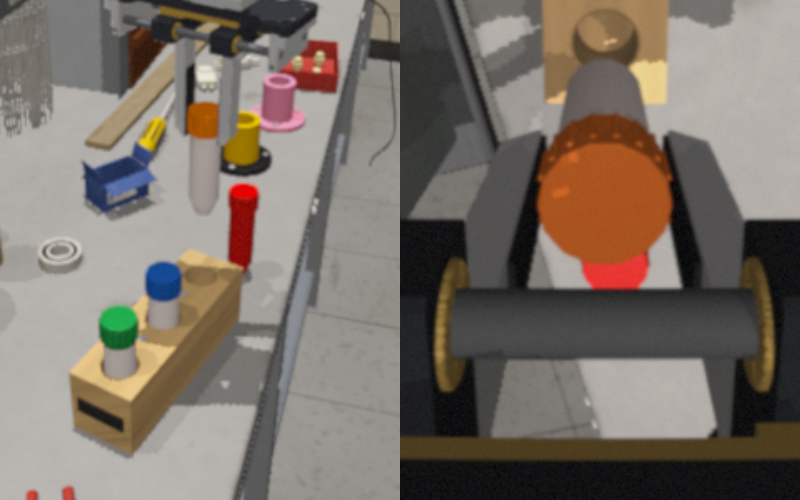

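The orange tube hangs upright in the gripper, with the cap top at about wrist pixel (325,313). Blue and green are still in the rack. Next I work out the offset of the cap in the grip and the way to the holder.

Run:
```python
from h import *
from scipy.spatial.transform import Rotation as Ro
o=sensors.get_obs();c=eyes.get_calibration('wrist');R=Ro.from_euler('xyz',o['ee_rot']).as_matrix()
t=o['tool_pos']
for uv in [(324.8,313),(324.8,310)]:
    X=atz(c,uv,t[2]+.031);print('cap',X.round(4),'tool',(R.T@(X-t)).round(4))
print('to holder, tool axes cm',(R.T@(np.array([.5015,-.1991,t[2]])-t)*100).round(2))
```

```text
cap [0.4709 0.1631 0.2637] tool [ 0.0015  0.0007 -0.031 ]
cap [0.4713 0.1644 0.2637] tool [ 0.0029  0.0007 -0.031 ]
to holder, tool axes cm [-3.418e+01  1.201e+01  2.000e-02]
```

Call:
arm_command(
  series=[
    [0,-2,0.6,0,0,0,0],
    [0,-3.9,1.14,0,0,0,0],
    [0,-3.9,1.14,0,0,0,0],
    [0,-3.9,1.14,0,0,0,0],
    [0,-3.9,1.14,0,0,0,0],
    [0,-3.9,1.14,0,0,0,0],
    [0,-3.9,1.14,0,0,0,0],
    [0,-3.9,1.14,0,0,0,0],
    [0,-3.9,1.14,0,0,0,0],
    [0,-3.9,1.14,0,0,0,0],
    [0,-3.9,1.14,0,0,0,0],
    [0,-1,0,0,0,0,0],
    [0,0,0,0,0,0,0],
    [0,0,0,0,0,0,0],
  ],
)

```text
time: 4.85
tool_pos: [0.4827, -0.2736, 0.2337]
ee_rot: [-3.14, -0.001, 1.321]
wrist_force: [-0.0, 0.5, -0.8]
width: 0.0333
```

Run:
```python
from h import *
import json
o=sensors.get_obs();c=eyes.get_calibration('wrist');b=eyes.snapshot('wrist')
json.dump({k:np.array(v).tolist() for k,v in c.items()},open('w2.json','w'))
print(o['time'],o['tool_pos'],o['width'],o['ee_rot'])
cv2.imwrite('pics/w2.png',b)
```

```text
4.85 [ 0.48267015 -0.27361915  0.23369536] 0.03328595139521384 [-3.14016944e+00 -1.48727739e-03  1.32123605e+00]
```

View pics/w2.png

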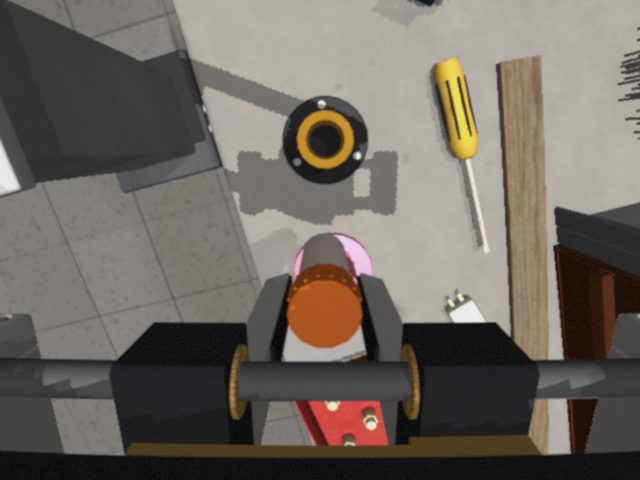

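The yellow ring's mouth is at about (325,139), still empty. I'll fit it and triangulate with the scene and side views.

Run:
```python
from h import *
import json
from scipy.spatial.transform import Rotation as Ro
c={k:np.array(v) for k,v in json.load(open('w2.json')).items()}
im=cv2.imread('pics/w2.png');h=cv2.cvtColor(im,cv2.COLOR_BGR2HSV)
m=cv2.inRange(h,(15,150,120),(30,255,255));m[:, :270]=0;m[:,380:]=0;m[200:]=0
cn,hi=cv2.findContours(m,cv2.RETR_CCOMP,cv2.CHAIN_APPROX_NONE)
E=[cv2.fitEllipse(k) for k in cn if len(k)>40];print(E)
S,D=eyes.get_calibration('scene'),eyes.get_calibration('side')
o=sensors.get_obs();R=Ro.from_euler('xyz',o['ee_rot']).as_matrix();t=o['tool_pos']
for e in E:
    X,r=tri([(c,e[0]),(S,(384.4,284.7)),(D,(345.9,221.4))]);Y=atz(c,e[0],.07);print(X.round(4),np.round(r,4),Y.round(4),(R.T@(Y-t)*100).round(2))
a,b=(cv2.inRange(cv2.cvtColor(im,cv2.COLOR_BGR2HSV),(4,190,90),(14,255,255)),0)
a[:260]=0;a[355:]=0;a[:,:280]=0;a[:,370:]=0
x,y,w,hh=cv2.boundingRect(a);print('cap box',x,y,w,hh)
# expected cap-top outline centre vs tool x offset
for q in [(325,y+hh-w/2)]: X=atz(c,q,t[2]+.031);print(q,(R.T@(X-t)*100).round(2))
```

```text
[((324.95166015625, 138.88299560546875), (55.89690399169922, 57.52043151855469), 179.19094848632812), ((324.9126892089844, 139.12449645996094), (38.28066635131836, 39.324806213378906), 179.02488708496094)]
[ 0.5022 -0.1983  0.0677] [0.0014 0.0014 0.0021] [ 0.5032 -0.1974  0.07  ] [ 7.84  0.12 16.42]
[ 0.5022 -0.1984  0.0677] [0.0013 0.0013 0.002 ] [ 0.5031 -0.1976  0.07  ] [ 7.82  0.11 16.42]
cap box 287 265 76 82
(325, 309.0) [ 0.32  0.07 -3.1 ]
```

Call:
arm_command(
  series=[
    [0,2.5,0,0,0,0,0],
    [0,3,0,0,0,0,0],
    [0,2.2,0.05,0,0,0,0],
    [0,0,0,2.5,0,0,0],
    [0,0,0,2.5,0,0,0],
    [0,0,0,1.8,0,0,0],
    [0,0,0,0,0,0,0],
    [0,0,0,0,0,0,0],
  ],
)

```text
time: 5.7
tool_pos: [0.5025, -0.199, 0.167]
ee_rot: [3.141, -0.0, 1.323]
wrist_force: [-0.4, -0.0, -0.5]
width: 0.0334
```

Run:
```python
from h import *
print(sensors.get_obs()['tool_pos'])
a=eyes.snapshot('side');b=eyes.snapshot('scene');cv2.imwrite('pics/s3.png',b);cv2.imwrite('pics/d3.png',a)
cv2.imwrite('pics/p3.png',np.hstack([cv2.resize(a[160:260,305:385],(400,500),interpolation=2),cv2.resize(b[230:330,345:425],(400,500),interpolation=2)]))
```

```text
[ 0.50253867 -0.19901201  0.16704111]
```

View pics/p3.png

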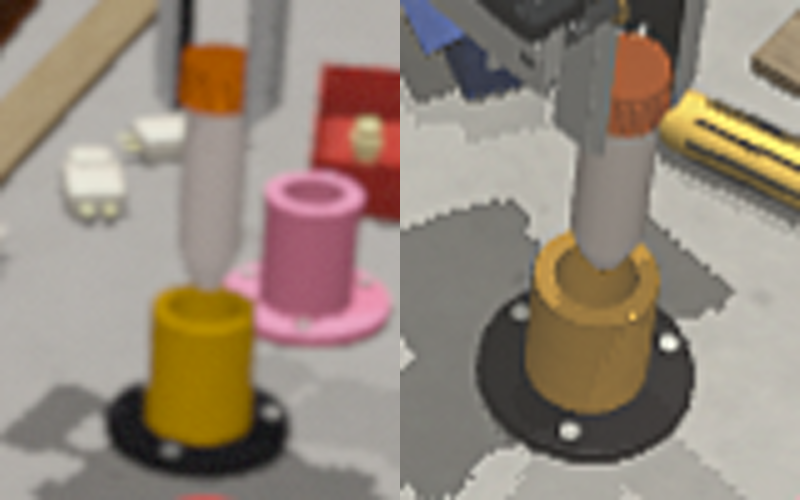

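The tip sits just above the mouth. In the side view, tip (207,285) against mouth (205,310) is aligned. The scene view suggests an offset of about 2 mm, so I quantify it with the tube axis.

Run:
```python
from h import *
from scipy.spatial.transform import Rotation as Ro
S,D=eyes.get_calibration('scene'),eyes.get_calibration('side')
d=lambda x,y:(305+x/5,160+y/5)
s=lambda x,y:(345+(x-400)/5,230+y/5)
def show(n,p,q): X,e=tri([(S,p),(D,q)]);print(n,X.round(4),np.round(e,4));return X
M=show('mouth',s(597,275),d(204.5,309))
T=show('tip',s(603,260),d(207,282))
C=show('cap',s(641,87),d(213,79))
o=sensors.get_obs();R=Ro.from_euler('xyz',o['ee_rot']).as_matrix()
print('shift tip',(R.T@(M-T)*100).round(2),'cap',(R.T@(M-C)*100).round(2))
# predicted pixels of a vertical tube over M: offset check
def proj(c,X):
    v=c['R']@X+c['t'];u=v[:2]/v[2];u=u*(1+c['k1']*(u@u));return (c['mtx']@np.r_[u,1])[:2]
for c,n in ((S,'s'),(D,'d')):
    print(n,[(proj(c,np.r_[M[:2],z])).round(1) for z in (.083,.186)])
print(s(603,260),s(641,87),d(207,282),d(213,79))
```

```text
mouth [ 0.5015 -0.1992  0.0668] [0.0016 0.0016]
tip [ 0.5011 -0.2016  0.0797] [0.001 0.001]
cap [ 0.5056 -0.2056  0.1823] [0.0022 0.0022]
shift tip [ 0.25 -0.02  1.29] cap [ 0.53 -0.59 11.55]
s [array([384.5, 280.7]), array([388.7, 246.9])]
d [array([345.8, 215.3]), array([348.2, 174.8])]
(385.6, 282.0) (393.2, 247.4) (346.4, 216.4) (347.6, 175.8)
```

My hand picks are too coarse, and the cap is partly hidden by a finger. I'll measure the tube and sleeve edges row by row instead.

Run:
```python
from h import *
from scipy.optimize import least_squares
S,D=eyes.get_calibration('scene'),eyes.get_calibration('side')
def edges(im,row,x0,x1,ch):
    p=cv2.GaussianBlur(ch(im),(1,3),0)[row,x0:x1].astype(float);g=np.abs(np.diff(p));mid=len(g)//2
    def pk(a,off):
        i=np.argmax(a);j=np.arange(max(i-1,0),min(i+2,len(a)));return off+(a[j]*j).sum()/a[j].sum()+.5
    return x0+pk(g[:mid],0),x0+mid+pk(g[mid:],0)
sat=lambda im:cv2.cvtColor(im,cv2.COLOR_BGR2HSV)[...,1]
gray=lambda im:cv2.cvtColor(im,cv2.COLOR_BGR2GRAY)
def proj(c,X):
    v=c['R']@X+c['t'];u=v[:2]/v[2];u=u*(1+c['k1']*(u@u));return (c['mtx']@np.r_[u,1])[:2]
def axis_x(c,xy,row):  # x pixel of the vertical axis at image row
    z=np.linspace(0,.25,251);P=np.array([proj(c,np.r_[xy,k]) for k in z]);return np.interp(row,P[::-1,1],P[::-1,0])
s=cv2.imread('pics/s3.png');d=cv2.imread('pics/d3.png')
obs={'tube':[(S,s,range(262,275),376,400,gray),(D,d,range(185,208),336,359,gray)],
     'sleeve':[(S,s,range(290,304),364,402,sat),(D,d,range(226,240),328,364,sat)]}
for n,l in obs.items():
    dat=[]
    for c,im,rows,a,b,ch in l:
        E=[edges(im,r,a,b,ch) for r in rows];print(n,[(r,round(e[0],1),round(e[1],1)) for r,e in zip(rows,E)][::3])
        W=[e[1]-e[0] for e in E];mw=np.median(W)
        dat+=[(c,r,(e[0]+e[1])/2) for r,e,w in zip(rows,E,W) if abs(w-mw)<1.2]
    f=lambda p:[axis_x(c,p,r)-x for c,r,x in dat]
    q=least_squares(f,[.502,-.199],loss='soft_l1',diff_step=1e-3);print(n,q.x.round(4),'rms px',np.sqrt(np.mean(np.square(f(q.x)))).round(2),len(dat))
```

```text
tube [(262, np.float64(379.6), np.float64(395.8)), (265, np.float64(379.5), np.float64(395.2)), (268, np.float64(379.2), np.float64(394.4)), (271, np.float64(378.6), np.float64(394.5)), (274, np.float64(378.5), np.float64(395.6))]
tube [(185, np.float64(341.4), np.float64(354.9)), (188, np.float64(340.7), np.float64(354.7)), (191, np.float64(342.4), np.float64(353.9)), (194, np.float64(340.5), np.float64(353.9)), (197, np.float64(340.3), np.float64(353.6)), (200, np.float64(340.1), np.float64(357.1)), (203, np.float64(340.1), np.float64(357.1)), (206, np.float64(340.1), np.float64(357.1))]
tube [ 0.5014 -0.201 ] rms px 0.15 24
sleeve [(290, np.float64(370.4), np.float64(395.9)), (293, np.float64(370.3), np.float64(395.8)), (296, np.float64(369.7), np.float64(395.3)), (299, np.float64(369.5), np.float64(394.8)), (302, np.float64(369.5), np.float64(394.4))]
sleeve [(226, np.float64(335.2), np.float64(355.0)), (229, np.float64(335.1), np.float64(354.8)), (232, np.float64(335.1), np.float64(354.5)), (235, np.float64(335.0), np.float64(354.4)), (238, np.float64(333.4), np.float64(355.3))]
sleeve [ 0.5014 -0.199 ] rms px 0.08 26
```

Both methods agree that the tube is 2 mm too far in −y. I correct by +0.2 cm along tool x and start to lower.

Call:
arm_command(
  series=[
    [0,0.2,-0.04,0,0,0,0],
    [0,0,0,0.8,0,0,0],
    [0,0,0,0.8,0,0,0],
    [0,0,0,0.8,0,0,0],
    [0,0,0,0.8,0,0,0],
    [0,0,0,0.8,0,0,0],
    [0,0,0,0,0,0,0],
    [0,0,0,0,0,0,0],
  ],
)

```text
time: 6.6
tool_pos: [0.5024, -0.1981, 0.1261]
ee_rot: [-3.141, -0.0, 1.321]
wrist_force: [0.5, 0.0, 0.0]
width: 0.0331
```

Call:
arm_command(
  series=[
    [0,0,0,0.7,0,0,0],
    [0,0,0,0.7,0,0,0],
    [0,0,0,0.7,0,0,0],
    [0,0,0,0.5,0,0,0],
    [0,0,0,0.3,0,0,0],
    [0,0,0,0,0,0,0],
    [0,0,0,0,0,0,0],
  ],
)

```text
time: 7.3
tool_pos: [0.5026, -0.1982, 0.0976]
ee_rot: [3.141, -0.0, 1.321]
wrist_force: [-0.7, 0.3, -0.8]
width: 0.0335
```

Nothing touched so far, with about 3 mm left to the bottom.

Call:
arm_command(
  series=[
    [0,0,0,0.15,0,0,0],
    [0,0,0,0.15,0,0,0],
    [0,0,0,0.05,0,0,0],
    [0,0,0,0,0,0,0],
  ],
)

```text
time: 7.7
tool_pos: [0.5025, -0.1982, 0.0939]
ee_rot: [-3.141, -0.0, 1.321]
wrist_force: [0.6, -0.3, -0.8]
width: 0.0334
```

Call:
arm_command(
  series=[
    [0,0,0,0.05,0,0,0],
    [0,0,0,0,0,0,0],
    [0,0,0,0.05,0,0,0],
    [0,0,0,0,0,0,0],
  ],
)

```text
time: 8.1
tool_pos: [0.5026, -0.1983, 0.0935]
ee_rot: [3.141, 0.0, 1.321]
wrist_force: [-1.1, 0.3, 1.4]
width: 0.0336
```

Contact felt (force reversed to +1.4 N). Release and retreat straight up.

Call:
arm_command(
  series=[
    [1,0,0,0,0,0,0],
    [1,0,0,0,0,0,0],
    [1,0,0,0,0,0,0],
    [1,0,0,0,0,0,0],
    [1,0,0,0,0,0,0],
    [1,0,0,0,0,0,0],
    [1,0,0,0,0,0,0],
    [1,0,0,-1,0,0,0],
    [1,0,0,-3,0,0,0],
    [1,0,0,-4,0,0,0],
    [1,0,0,-4,0,0,0],
    [1,0,0,-3,0,0,0],
    [1,0,0,0,0,0,0],
    [1,0,0,0,0,0,0],
  ],
)

```text
time: 9.5
tool_pos: [0.5028, -0.1983, 0.2441]
ee_rot: [3.139, 0.001, 1.321]
wrist_force: [-0.1, -0.4, -0.5]
width: 0.0941
```

Run:
```python
from h import *
a=eyes.snapshot('side');b=eyes.snapshot('scene');cv2.imwrite('pics/s4.png',b);cv2.imwrite('pics/d4.png',a)
cv2.imwrite('pics/p4.png',np.hstack([cv2.resize(a[160:400,235:395],(400,600)),cv2.resize(b[230:330,358:425],(400,600),interpolation=2)]))
def blob(im,s,r=20):
    h=cv2.cvtColor(im,cv2.COLOR_BGR2HSV);m=cv2.inRange(h,(5,150,60),(19,255,255));k=np.zeros_like(m);cv2.circle(k,s,r,255,-1);m&=k
    n,l,st,c=cv2.connectedComponentsWithStats(m);i=1+np.argmax(st[1:,4]);return c[i],st[i]
S,D=eyes.get_calibration('scene'),eyes.get_calibration('side')
def proj(c,X):
    v=c['R']@X+c['t'];u=v[:2]/v[2];u=u*(1+c['k1']*(u@u));return (c['mtx']@np.r_[u,1])[:2]
X=np.array([.5014,-.199,.111]);print('expected',proj(S,X),proj(D,X))
```

```text
expected [385.4986078  271.89788902] [346.43737326 204.69682523]
```

View pics/p4.png

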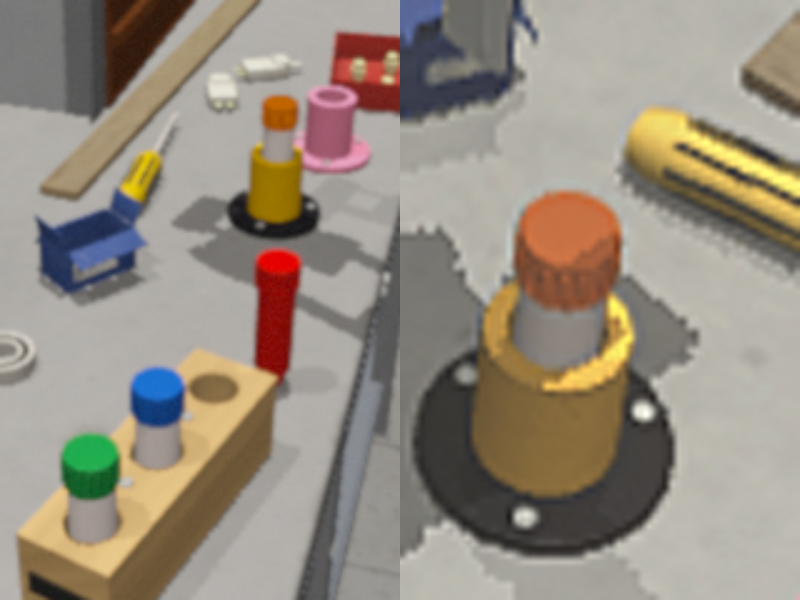

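The orange tube stands upright in the yellow holder. Its cap centre is at scene (386,272) and side (347,205.5), against (385.5,272) and (346.4,204.7) expected for a fully seated tube. Blue and green are in the rack, and red and pink are untouched.

```bash
python3 -c "
from bench import job
print(job.close_job())"
```

```text
the job is handed in; nothing more can be done
None
```

The orange-capped tube is standing upright on the bottom of the yellow holder. I gripped it by the cap, lifted it clear of the red look-alike, lowered it in and let go. I handed the job in at about 9.6 s, under the 38 s limit.

- **Seating:** the wrist felt contact (1.4 N) at the expected bottom height. After release, the cap centre was within about 1 px of where a fully seated tube should be in both fixed views.
- **Everything else:** the blue and green tubes are still in the rack, and the red tube and pink holder are untouched. The gripper is open and about 12 cm above the tube.
- **Disagreements:** the wrist camera and the fixed cameras differed by 2–4 mm on positions. Before insertion the fixed views showed the tube 2 mm off, so I corrected by that amount, and it went in without side forces.

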